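# Pick out the full sharpening stone and clamp it in the holder

## Robot

A 7-joint arm with a two-finger parallel gripper is mounted at the origin on a cart in front of the work surface, level with it; the furniture and walls round the work are solid. World frame = base frame: x ahead of the robot, y to its left, z up, the work surface at z = 0. Lengths are in m, angles in rad, forces in N, time in s.
With the tool pointing down it reaches from about 0.4 to 0.875 m from the base axis. Payload 19.3 kg.
Tool frame: the origin (TCP) lies on the mounting face of the last link; the fingertips stand 173 mm ahead of it and the grasp point (between the pads) lies 155 mm ahead of it (bot.grip_point_offset is the distance from the TCP to the grasp point, in m); z points along the fingers, y is the line along which they close (so a half turn about z gives the same grasp; the last joint's range is limited). The gripper opens to 85 mm and grips with 20 to 120 N. Pads are 22 mm wide; open, the fingers measure 114 mm over their backs; the gripper's body (76 mm by 85 mm) begins 54 mm behind the grasp point. The pads swing forward as they close: fully open they stand 13 mm farther back than shut.
Start: joints at [1.256, 0.521, -0.036, 1.599, 0.021, 1.021, -0.113], TCP at [0.151, -0.606, 0.405] pointing down, gripper open.
Joint ranges: [-2.91, 2.91], [-0.3, 2.13], [-1.5, 1.42], [0.17, 2.43], [-1.26, 4.41], [0.16, 1.93], [-2.52, 2.52]. Speed limits (rad/s): [1.89, 1.89, 2.39, 2.39, 3.01, 3.01, 3.01].

## Interface

Orientations are given as [roll, pitch, yaw] about the fixed x, y, z axes, in that order (R = Rz(yaw) Ry(pitch) Rx(roll)).
In Python, from workcell import bot gives the robot as it stands.
- The arm moves only by the tool arm_command, never from a script. Its argument "deltas" is a list of rows, each a list of 3 entries, a list of its own where there are three numbers: the shift along the tool's x, y, z in cm, then the turn, a rotation vector about the tool's x, y, z in rad, then the finger opening in cm, from 0 to 8.54. In form: [[[tx, ty, tz], [rx, ry, rz], claw], ...]. A call has 1 to 20 rows; each row shifts and turns the commanded pose from where the row before left it, along the tool's axes as they then stand; what a row does not reach is not made up. A row lasts 1/10 s, in which the tool goes at most 50 mm and 8.59 degrees, less where a joint would pass 70% of its speed; a pose out of reach is approached as far as the arm can. A call with a gripper value outside its range is refused whole. The fingers move at their own pace and stop on an object; "newtons" is the grip in N (left out, the last holds). Time passes only in rows, so rows that do not move let the fingers close. It gives the time, the measured TCP pose, the force, the opening and the grip force at its end, in the units of the state.
- bot.observe(): the state, without advancing time (a new reading comes with each control period).
- bot.grab_frame(name): name is "scene" or "top"; returns a dict with "frame" (480x640x3 uint8, red, green, blue), "K" (3x3 intrinsics, pixels), "rvec" (rotation vector, rad) and "tvec" (3), from world to camera coordinates, as OpenCV has them. Camera axes: x right, y down, z forward; pixel columns grow to the right and rows downward; lengths in m; the calibration is good to about 2 mm. A picture is of the moment at which its call begins. There is no depth.
- bot.job_done(): hands the job in; it is judged then, once.
Trained networks look in a picture, given as the dict that the camera call returned (one of the last four; its "shot" number tells which), for a name from the list of things; names that differ only in an ending like _2 or _b are one class to them, and where a whole thing is asked for, a point or a joint stands for the part that bears it (a point fixed in the world has none). Each returns a list of dicts, best first, with "p" (0 to 1); they miss things now and then, are a little off and sometimes report something else, mostly with a low value. They report only what shows in the picture. A call takes as long as a camera call.
- bot.find_in(name, picture): "rect" ([left, top, width, height] in pixels, round what is visible of it).
- bot.mark_of(name, picture): "at" ([column, row] in pixels: a listed point, or the origin of a listed thing).
The state is a dict: "clock": time; "qpos": joint angles; "qd": joint speeds; "joint_efforts": joint torques, N m; "position": TCP position; "tool_rot": TCP orientation; "force": force on the tool from outside, world axes, zero at the start; "moment": the same for the moment, N m; "grip_width": finger opening in m; "finger_force": force on a finger pad.
Only numpy, scipy, OpenCV 4.12 (cv2) and the standard library are available. Lean on these libraries where they do the work, as an engineer would, in place of code of your own. Each camera call takes 0.05 s, during which the arm holds its last target. There are 200 camera calls.

## Task

Open all three stone cases and leave the lids standing fully up so that the three stones can be compared. Lay the one full, thick stone gently in the holder and slide the jaw up until the stone is clamped against the fixed cheek; then shut the two cases with the worn stones still lying in them, and leave the emptied case open. Do not knock or shift the bottle and the tumbler.

Things in the scene. Friction and masses are not known exactly. Their poses are not given: they have to be found in the camera images.
- case_a: wooden hinged stone case, base 124 x 80 mm, 50 mm high, fast on the bench; the three look alike. Origin: centre of its underside. x points from handle side to hinge side, y along the hinge, z up. Base: 8 mm plate with a 36 mm wide, 10 mm high plinth along x; a stone lies on it lengthwise (underside 18 mm above the bench, within 4 mm of the middle) between 4 mm end ledges; no side walls
- lid_a (a joint): lid of case_a, 120 x 74 x 42 mm, walls 5 mm; hinge line along y at x = +60, z = 8 mm of the case. 0 shut; opens up and back to a stop at 1.2 rad (69 degrees), where it still leans over the stone: reach in with the tool leaning 25 to 35 degrees back towards the handle side. The stiff hinge holds it anywhere; about 2 N at the handle moves it
- handle_a (a point): middle of the steel bow handle on the lid front of case_a: round bar, 10 mm thick, along the hinge direction, 40 mm straight, 31 mm clear of the lid's front wall. Lid shut: 96 mm from the case's middle towards its -x, 33 mm above the bench. It swings with the lid about the hinge line (158 mm away)
- case_b: a case just like case_a, same sizes and axes, with lid_b
- lid_b (a joint): as lid_a, for case_b
- handle_b (a point): as handle_a, for case_b
- case_c: a case just like case_a, same sizes and axes, with lid_c
- lid_c (a joint): as lid_a, for case_c
- handle_c (a point): as handle_a, for case_c
- stone_full_centre (a point): centre, half-way up, of the one full stone: a grey block 90 x 48 x 22 mm, about 0.2 kg, lying in one of the cases under the lid (its top 40 mm above the bench). Its x axis is the long side, y the 48 mm side, z up
- stone_worn_1_centre (a point): middle of a worn stone, same grey, 90 x 48 mm but hollowed by use, 12 mm thick at the ends and 8 mm in the middle; in another case. The point lies 5 mm above its underside; x long side
- stone_worn_2_centre (a point): middle of the other worn stone, just like stone_worn_1, in the third case
- holder: stone holder: aluminium rail 170 x 38 mm with two steel cross feet (72 mm), fast on the bench. Origin: centre of its underside; x along the rail towards the sliding jaw, z up. The flat rail top, where the stone lies lengthwise, is 22 mm above the bench, free at both sides. Fixed cheek at the -x end, 36 mm high, inner face at x = -65 mm. A clamped stone has its centre at x = -20, z = 33 mm
- jaw (a joint): the holder's sliding jaw, in m: 0 fully open (inner face at x = +55, outer face at x = +71 mm of the holder), grows as it slides towards the fixed cheek, at most 0.045; with the full stone clamped it stops at 0.030. Starts between 0 and 0.01, stays where it is left; 2 to 4 N push it and the stone before it
- jaw_lug (a point): top middle of the jaw's thumb lug: 9 mm thick (along the rail), 32 mm wide, its top 50 mm above the bench; the lug's outer side is flush with the jaw's outer face, 4.5 mm behind this point, and can be pushed from there
- glue_bottle: bystander: white glue bottle with a red nozzle, 53 mm in diameter, 153 mm high, upright, loose, on the edge of the pale 10 mm work board left of the cases; origin at the centre of its underside
- tumbler: bystander: glass tumbler, 77 mm in diameter, 85 mm high, upright, loose; origin at the centre of its underside

How it is judged:
By the outcome, as a careful person would: the job done as asked, in the order asked, and still so for the second after the job is handed in, with the robot touching nothing.
It also fails if it takes over 72 s, if anything falls off the work surface, if the arm or the gripper's body presses on something with over 40 N, if the wrist force passes 120 N, or if a joint passes its speed limit or range.

## Working session

There is one attempt and no reset: what is moved stays moved. The work goes in short steps, Python scripts to look and compute and a tool call to move; the robot and the scene stay as the last step left them, time stands still between calls to the robot, and variables do not carry over. Pictures are saved under pics/ and viewed, at most 10 in all, crops included, and the job is handed in when it is done.

Besides the shell and the picture viewer there is one more tool, called after "Request:" as name(argument=value, ...), one argument or row to a line, values as JSON. arm_command: Moves the arm, as the interface text tells. Its arguments: {"type":"object","properties":{"deltas":{"type":"array","items":{"type":"array"}},"newtons":{"type":"number"}},"required":["deltas"]}

```bash
mkdir -p pics; ls; cat > h.py <<'E'
import numpy as np, cv2
from scipy.spatial.transform import Rotation as R
from workcell import bot
def P(f): return cv2.Rodrigues(np.array(f["rvec"],float))[0], np.array(f["tvec"],float).ravel(), np.array(f["K"],float)
def ray(f,uv):
    r,t,K=P(f); d=r.T@np.linalg.solve(K,[uv[0],uv[1],1.]); return -r.T@t,d
def at_z(f,uv,z):
    o,d=ray(f,uv); return o+d*(z-o[2])/d[2]
def proj(f,p):
    return cv2.projectPoints(np.array(p,float).reshape(-1,3),np.array(f["rvec"],float),np.array(f["tvec"],float),np.array(f["K"],float),None)[0].reshape(-1,2)
def save(f,n,crop=None,s=1):
    im=f["frame"][...,::-1]
    if crop: x,y,w,h=crop; im=im[y:y+h,x:x+w]
    cv2.imwrite("pics/"+n,cv2.resize(im,None,fx=s,fy=s,interpolation=cv2.INTER_CUBIC))
E
python3 - <<'E'
from h import *
np.set_printoptions(precision=3,suppress=True)
s=bot.observe(); print({k:np.round(v,3) for k,v in s.items()})
ft=bot.grab_frame("top"); fs=bot.grab_frame("scene")
ims=[ft["frame"],fs["frame"]]
cv2.imwrite("pics/a.png",ft["frame"][...,::-1]);cv2.imwrite("pics/b.png",fs["frame"][...,::-1])
Z=dict(case_a=0,handle_a=.033,holder=0,jaw_lug=.05,glue_bottle=.01,tumbler=0)
for n,f in(("top",ft),("scene",fs)):
    print(n,"cam",ray(f,(320,240))[0])
    for k,z in Z.items():
        for m in bot.mark_of(k,f)[:5]:
            print(k,round(m["p"],2),np.round(m["at"]),at_z(f,m["at"],z))
E
```

```text
pics
{'clock': np.float64(0.0), 'qpos': array([ 1.256,  0.522, -0.036,  1.6  ,  0.021,  1.021, -0.113]), 'qd': array([ 0.001,  0.001, -0.001,  0.   , -0.   ,  0.001, -0.   ]), 'joint_efforts': array([  0.   , -92.71 ,   1.98 , -36.994,   0.018,   0.008,   0.   ]), 'position': array([ 0.151, -0.606,  0.404]), 'tool_rot': array([-3.141,  0.   ,  0.245]), 'force': array([-0.433, -0.176,  0.557]), 'moment': array([ 0.024,  0.014, -0.027]), 'finger_force': np.float64(0.0), 'grip_width': np.float64(0.086)}
top cam [ 0.47  -0.09   1.488]
case_a 0.95 [353. 233.] [ 0.569 -0.228  0.   ]
case_a 0.73 [443. 250.] [ 0.519 -0.47   0.   ]
case_a 0.62 [359. 283.] [ 0.436 -0.241  0.   ]
handle_a 0.72 [407. 255.] [ 0.507 -0.366  0.033]
handle_a 0.59 [312. 226.] [ 0.587 -0.12   0.033]
handle_a 0.57 [319. 284.] [ 0.436 -0.134  0.033]
holder 0.95 [212. 285.] [0.44  0.148 0.   ]
jaw_lug 0.66 [188. 285.] [0.44  0.201 0.05 ]
jaw_lug 0.43 [352. 230.] [ 0.574 -0.222  0.05 ]
glue_bottle 0.74 [211. 285.] [0.439 0.149 0.01 ]
tumbler 0.89 [428. 199.] [ 0.657 -0.435  0.   ]
scene cam [-0.101  0.876  0.701]
case_a 0.98 [325. 229.] [ 0.577 -0.213  0.   ]
case_a 0.82 [368. 239.] [ 0.448 -0.234  0.   ]
case_a 0.66 [381. 200.] [ 0.535 -0.478  0.   ]
handle_a 0.83 [370. 207.] [ 0.512 -0.355  0.033]
handle_a 0.68 [357. 246.] [ 0.431 -0.135  0.033]
handle_a 0.55 [305. 229.] [ 0.591 -0.134  0.033]
holder 0.61 [290. 308.] [0.443 0.138 0.   ]
holder 0.56 [280. 265.] [0.567 0.011 0.   ]
jaw_lug 0.76 [273. 304.] [0.44  0.201 0.05 ]
jaw_lug 0.61 [323. 230.] [ 0.529 -0.128  0.05 ]
jaw_lug 0.48 [281. 266.] [0.516 0.074 0.05 ]
glue_bottle 0.68 [280. 264.] [0.561 0.022 0.01 ]
tumbler 0.57 [341. 196.] [ 0.655 -0.43  -0.   ]
```

View pics/a.png

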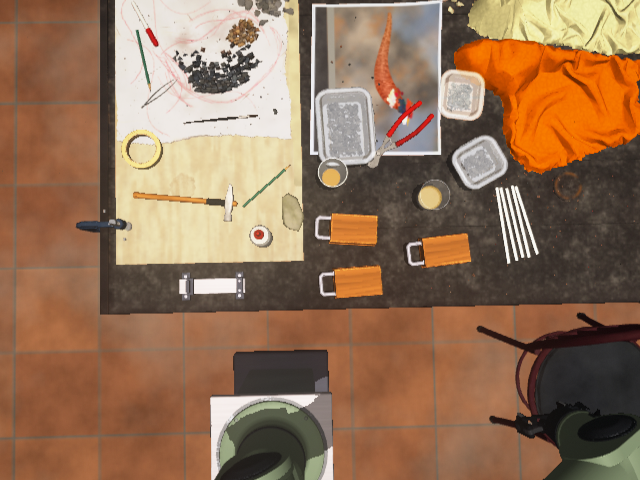

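View pics/b.png

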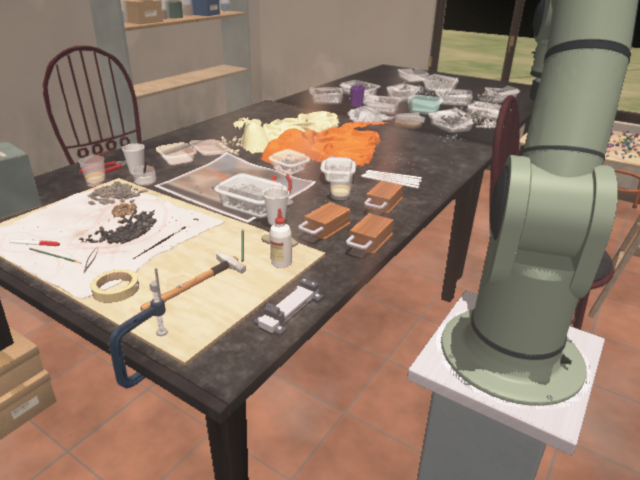

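The top view shows three cases with their handles on the left: upper at (347,230), lower at (352,283) and right at (440,250). The tumbler is at (433,194), the bottle at (260,236), and the holder at (212,286) with its jaw on the left. The scene view agrees. Next I'll refine the poses by fitting silhouettes.

```bash
cat > fit.py <<'E'
from h import *
from scipy.optimize import minimize
np.set_printoptions(precision=4,suppress=True)
fs=[bot.grab_frame("top"),bot.grab_frame("scene")]
def box(x0,x1,y0,y1,z0,z1): return np.array([[x,y,z] for x in(x0,x1) for y in(y0,y1) for z in(z0,z1)])
CASE=[box(-.062,.062,-.04,.04,0,.008),box(-.06,.06,-.037,.037,.008,.05)]
S=4
def fit(g):
    ms=[]
    for f in fs:
        c=proj(f,[g[0],g[1],.03])[0].astype(int); x,y=c-50
        hsv=cv2.cvtColor(np.ascontiguousarray(f["frame"][y:y+100,x:x+100]),cv2.COLOR_RGB2HSV)
        m=cv2.inRange(hsv,(5,110,60),(22,255,255))
        n,l,st,ce=cv2.connectedComponentsWithStats(m)
        m=(l==l[np.unravel_index(np.argmin([(0 if l[i//100,i%100] else 1e6)+(i//100-50)**2+(i%100-50)**2 for i in range(10000)]),(100,100))]).astype(np.uint8)
        ms.append((f,cv2.resize(m*255,None,fx=S,fy=S,interpolation=cv2.INTER_LINEAR)>127,(x,y)))
    def cost(p,full=False):
        r=R.from_euler('z',p[2]).as_matrix();o=[]
        for f,m,c in ms:
            im=np.zeros(m.shape,np.uint8)
            for b in CASE:
                q=(proj(f,b@r.T+[p[0],p[1],0])-c+.5)*S
                cv2.fillConvexPoly(im,cv2.convexHull((q*16).astype(np.int32)),1,shift=4)
            o.append(((im>0)&m).sum()/((im>0)|m).sum())
        return o if full else -sum(o)
    best=min((minimize(cost,[g[0],g[1],t],method='Nelder-Mead',options=dict(initial_simplex=[[g[0],g[1],t],[g[0]+.01,g[1],t],[g[0],g[1]+.01,t],[g[0],g[1],t+.1]],xatol=1e-4,fatol=1e-5)) for t in(-1.7,-1.45)),key=lambda r:r.fun)
    p=best.x; h=np.array([p[0]-.096*np.cos(p[2]),p[1]-.096*np.sin(p[2]),.033])
    print(p,cost(p,True),"handle",h,[proj(f,h)[0] for f in fs])
for g in [(.573,-.22),(.525,-.474),(.442,-.237)]: fit(g)
f=fs[0]; c=f["frame"][262:312,165:260]
m=(c.min(2)>170).astype(np.uint8); pts=cv2.findNonZero(m).reshape(-1,2)+[165,262]
w=np.array([at_z(f,q,.022)[:2] for q in pts.astype(float)])
print("holder rect",cv2.minAreaRect((w*1000).astype(np.float32)))
a=cv2.resize(f["frame"][255:315,165:265],None,fx=5,fy=5,interpolation=cv2.INTER_CUBIC)
b=cv2.resize(fs[1]["frame"][255:345,240:340],None,fx=3,fy=3,interpolation=cv2.INTER_CUBIC)
im=np.zeros((300,800,3),np.uint8);im[:300,:500]=a;im[:270,500:]=b
cv2.imwrite("pics/c.png",im[...,::-1])
E
python3 fit.py
```

```text
[ 0.5788 -0.2268 -1.6335] [np.float64(0.9563634893031908), np.float64(0.8112532470715091)] handle [ 0.5848 -0.131   0.033 ] [array([316.482 , 226.8864]), array([306.6215, 229.6189])]
[ 0.5191 -0.4657 -1.4623] [np.float64(0.9408706694710107), np.float64(0.6835955652924385)] handle [ 0.5087 -0.3702  0.033 ] [array([408.5697, 254.1812]), array([373.3655, 205.4232])]
[ 0.4421 -0.235  -1.5045] [np.float64(0.9530029296875), np.float64(0.79757334470828)] handle [ 0.4357 -0.1392  0.033 ] [array([320.858 , 284.1075]), array([356.0323, 244.6359])]
holder rect ((442.7698974609375, 143.91534423828125), (171.38914489746094, 89.193603515625), 80.04888153076172)
```

View pics/c.png

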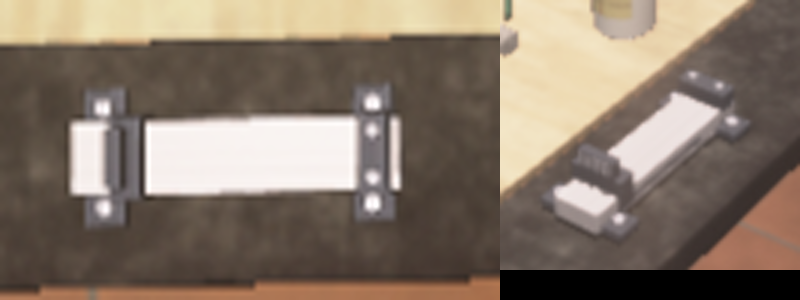

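```bash
cat > plan.py <<'E'
from h import *
import json
G=bot.grip_point_offset
def rot(psi,lean=0,d=(0,1)):
    r=R.from_euler('z',psi)*R.from_euler('x',np.pi)
    return R.from_rotvec(np.array([-d[1],d[0],0])*np.radians(lean))*r
def plan(wps,start=None):
    """wps: (xyz of grasp point, rotation, claw cm, rows)"""
    s=bot.observe()
    print("t %.1f"%s["clock"],"pos",np.round(s["position"],3),"rot",np.round(s["tool_rot"],3),"F",np.round(s["force"],1),"w %.4f"%s["grip_width"])
    p=np.array(s["position"],float); r=R.from_euler('xyz',s["tool_rot"])
    rows=[]
    for g,rr,cl,n in wps:
        g=np.array(g,float); tr=rr if rr is not None else r
        g0=p+r.apply([0,0,G]); r0=r; dv=(r0.inv()*tr).as_rotvec()
        for i in range(1,n+1):
            ri=r0*R.from_rotvec(dv*i/n); pi=g0+(g-g0)*i/n-ri.apply([0,0,G])
            t=np.round(r.inv().apply(pi-p)*100,1); w=np.round((r.inv()*ri).as_rotvec(),3)
            if np.linalg.norm(t)>4.95 or np.degrees(np.linalg.norm(w))>8.5: print("!",len(rows),t,w)
            p=p+r.apply(t/100); r=r*R.from_rotvec(w); rows.append([list(t+0.),list(w+0.),cl])
    print(len(rows)); print(json.dumps(rows).replace(" ","").replace("],[[","],\n[["))
    return p,r
HX=dict(A=(.5788,-.2260,-1.6335,.586,-.129),B=(.5191,-.4665,-1.4623,.509,-.366),C=(.4421,-.2340,-1.5045,.435,-.137))
def hand(k,th,dr=0):
    cx,cy,yaw,hx,hy=HX[k]; c=np.array([np.cos(yaw),np.sin(yaw)])
    a0=np.arctan2(.025,.156)  # angle above -x
    hinge=np.array([hx,hy])+.156*c
    q=hinge-.158*np.cos(a0+th)*c
    return [q[0],q[1],.008+.158*np.sin(a0+th)+dr]
def psi(k): return HX[k][2]+np.pi/2
E
python3 - <<'E'
from plan import *
f=bot.grab_frame("top")
L=at_z(f,(179,286.4),.022);Rr=at_z(f,(245.4,285.6),.022);print(L,Rr,(L+Rr)/2,np.linalg.norm(L-Rr))
print(at_z(f,(165+140/5,286),.036),at_z(f,(165+105/5,286),.05))
r=rot(psi("B")); h=hand("B",0)
plan([((.509,-.366,.14),r,3.0,13),(h,r,3.0,5)])
E
```

```text
[0.43754139 0.22907306 0.022     ] [0.43585387 0.05714777 0.022     ] [0.43669763 0.14311041 0.022     ] 0.17193356505874932
[0.4380924  0.19020769 0.036     ] [0.43878695 0.20524336 0.05      ]
t 0.8 pos [ 0.151 -0.606  0.405] rot [ 3.142 -0.     0.245] F [ 0.6 -0.4  0.5] w 0.0853
18
[[[3.1,-1.1,0.8],[0.0,0.0,0.01],3.0],
[[3.1,-1.2,0.9],[0.0,0.0,0.011],3.0],
[[3.1,-1.2,0.8],[0.0,0.0,0.01],3.0],
[[3.1,-1.2,0.9],[0.0,0.0,0.011],3.0],
[[3.1,-1.3,0.8],[0.0,0.0,0.01],3.0],
[[3.0,-1.2,0.9],[0.0,0.0,0.011],3.0],
[[3.1,-1.4,0.8],[0.0,0.0,0.01],3.0],
[[3.0,-1.3,0.9],[0.0,0.0,0.011],3.0],
[[3.0,-1.4,0.8],[0.0,0.0,0.01],3.0],
[[3.0,-1.4,0.9],[0.0,0.0,0.011],3.0],
[[3.0,-1.5,0.8],[0.0,0.0,0.01],3.0],
[[2.9,-1.4,0.9],[0.0,0.0,0.011],3.0],
[[3.0,-1.6,0.8],[0.0,0.0,0.01],3.0],
[[0.0,0.0,2.1],[0.0,0.0,0.0],3.0],
[[0.0,0.0,2.2],[0.0,0.0,0.0],3.0],
[[0.0,0.0,2.1],[0.0,0.0,0.0],3.0],
[[0.0,0.0,2.2],[0.0,0.0,0.0],3.0],
[[0.0,0.0,2.1],[0.0,0.0,0.0],3.0]]
```

Request:
arm_command(
  deltas=[
    [[3.1, -1.1, 0.8], [0, 0, 0.01], 3.0],
    [[3.1, -1.2, 0.9], [0, 0, 0.011], 3.0],
    [[3.1, -1.2, 0.8], [0, 0, 0.01], 3.0],
    [[3.1, -1.2, 0.9], [0, 0, 0.011], 3.0],
    [[3.1, -1.3, 0.8], [0, 0, 0.01], 3.0],
    [[3.0, -1.2, 0.9], [0, 0, 0.011], 3.0],
    [[3.1, -1.4, 0.8], [0, 0, 0.01], 3.0],
    [[3.0, -1.3, 0.9], [0, 0, 0.011], 3.0],
    [[3.0, -1.4, 0.8], [0, 0, 0.01], 3.0],
    [[3.0, -1.4, 0.9], [0, 0, 0.011], 3.0],
    [[3.0, -1.5, 0.8], [0, 0, 0.01], 3.0],
    [[2.9, -1.4, 0.9], [0, 0, 0.011], 3.0],
    [[3.0, -1.6, 0.8], [0, 0, 0.01], 3.0],
    [[0, 0, 0], [0, 0, 0], 3.0],
  ],
  newtons=25,
)

```text
clock: 2.25
position: [0.5127, -0.3616, 0.2935]
tool_rot: [-3.139, -0.001, 0.114]
force: [-0.7, 0.8, 0.2]
grip_width: 0.03
finger_force: 0.0
```

```bash
python3 - <<'E'
from plan import *
r=rot(psi("B")); h=hand("B",0)
w=[(h,r,3.0,5),(h,r,0.6,4)]
w+=[(hand("B",t),r,0.6,1) for t in np.linspace(0,1.2,12)[1:]]
plan(w)
E
```

```text
t 2.2 pos [ 0.513 -0.362  0.293] rot [-3.139e+00 -1.000e-03  1.140e-01] F [-0.7  0.8  0.2] w 0.0300
20
[[[-0.1,0.1,2.1],[0.0,0.0,0.001],3.0],
[[-0.1,0.1,2.1],[-0.001,0.0,0.001],3.0],
[[-0.1,0.0,2.1],[0.0,-0.001,0.001],3.0],
[[0.0,0.1,2.2],[-0.001,0.0,0.002],3.0],
[[-0.1,0.1,2.1],[0.0,0.0,0.001],3.0],
[[0.0,0.0,0.0],[0.0,0.0,0.0],0.6],
[[0.0,0.0,0.0],[0.0,0.0,0.0],0.6],
[[0.0,0.0,0.0],[0.0,0.0,0.0],0.6],
[[0.0,0.0,0.0],[0.0,0.0,0.0],0.6],
[[0.0,0.4,-1.7],[0.0,0.0,0.0],0.6],
[[0.0,0.5,-1.6],[0.0,0.0,0.0],0.6],
[[0.0,0.7,-1.6],[0.0,0.0,0.0],0.6],
[[0.0,0.9,-1.5],[0.0,0.0,0.0],0.6],
[[0.0,1.1,-1.4],[0.0,0.0,0.0],0.6],
[[0.0,1.2,-1.2],[0.0,0.0,0.0],0.6],
[[0.0,1.3,-1.1],[0.0,0.0,0.0],0.6],
[[0.0,1.4,-1.0],[0.0,0.0,0.0],0.6],
[[0.0,1.5,-0.8],[0.0,0.0,0.0],0.6],
[[0.0,1.6,-0.6],[0.0,0.0,0.0],0.6],
[[0.0,1.7,-0.5],[0.0,0.0,0.0],0.6]]
```

Request:
arm_command(
  deltas=[
    [[-0.1, 0.1, 2.1], [0, 0, 0], 3.0],
    [[-0.1, 0.1, 2.1], [0, 0, 0], 3.0],
    [[-0.1, 0, 2.1], [0, 0, 0], 3.0],
    [[0, 0.1, 2.2], [0, 0, 0], 3.0],
    [[-0.1, 0.1, 2.1], [0, 0, 0], 3.0],
    [[0, 0, 0], [0, 0, 0], 0.6],
    [[0, 0, 0], [0, 0, 0], 0.6],
    [[0, 0, 0], [0, 0, 0], 0.6],
    [[0, 0, 0], [0, 0, 0], 0.6],
    [[0, 0.2, -0.9], [0, 0, 0], 0.6],
  ],
)

```text
clock: 3.25
position: [0.5051, -0.3708, 0.1978]
tool_rot: [-3.139, 0.003, 0.109]
force: [-6.8, 7.1, -0.9]
grip_width: 0.0092
finger_force: 25.9
```

Request:
arm_command(
  deltas=[
    [[0.0, 0.2, -0.8], [0, 0, 0], 0.6],
    [[0, 0.5, -1.6], [0, 0, 0], 0.6],
    [[0, 0.7, -1.6], [0, 0, 0], 0.6],
    [[0, 0.9, -1.5], [0, 0, 0], 0.6],
    [[0, 1.1, -1.4], [0, 0, 0], 0.6],
    [[0, 1.2, -1.2], [0, 0, 0], 0.6],
    [[0, 1.3, -1.1], [0, 0, 0], 0.6],
  ],
)

```text
clock: 3.95
position: [0.5113, -0.43, 0.2919]
tool_rot: [-3.139, 0.002, 0.109]
force: [-9.1, 8.7, 8.1]
grip_width: 0.0089
finger_force: 25.3
```

Request:
arm_command(
  deltas=[
    [[0, 1.4, -1.0], [0, 0, 0], 0.6],
    [[0, 1.5, -0.8], [0, 0, 0], 0.6],
    [[0, 1.6, -0.6], [0, 0, 0], 0.6],
    [[0, 1.7, -0.5], [0, 0, 0], 0.6],
    [[0, 0, 0], [0, 0, 0], 0.6],
  ],
)

```text
clock: 4.45
position: [0.5183, -0.4915, 0.3202]
tool_rot: [-3.137, 0.002, 0.108]
force: [-12.2, 17.1, 11.9]
grip_width: 0.0089
finger_force: 26.5
```

```bash
python3 - <<'E'
from plan import *
print(hand("B",1.2))
h=hand("B",1.2)
r=rot(psi("A")); 
plan([((h[0],h[1],.162),None,3,2),((h[0],h[1],.205),None,3,2),((.586,-.129,.13),r,3.0,9),(hand("A",0),r,3.0,5)])
E
```

```text
[np.float64(0.5222941033842674), np.float64(-0.4880492818142148), np.float64(0.16246632289617263)]
t 4.5 pos [ 0.518 -0.491  0.32 ] rot [-3.137e+00  2.000e-03  1.080e-01] F [-12.2  17.1  11.9] w 0.0089
18
[[[0.2,-0.1,0.2],[0.0,0.0,0.0],3],
[[0.3,-0.1,0.1],[0.0,0.0,0.0],3],
[[0.0,0.0,-2.1],[0.0,0.0,0.0],3],
[[0.0,0.0,-2.2],[0.0,0.0,0.0],3],
[[1.1,-3.9,0.9],[-0.001,0.0,0.019],3.0],
[[1.1,-3.9,0.8],[0.0,0.0,0.019],3.0],
[[1.0,-4.0,0.9],[-0.001,0.001,0.019],3.0],
[[0.9,-3.9,0.8],[0.0,0.0,0.019],3.0],
[[0.8,-4.0,0.9],[-0.001,0.0,0.019],3.0],
[[0.7,-4.0,0.8],[0.0,0.0,0.019],3.0],
[[0.7,-4.0,0.8],[-0.001,0.001,0.019],3.0],
[[0.6,-4.0,0.9],[0.0,0.0,0.019],3.0],
[[0.5,-4.0,0.8],[-0.001,0.0,0.019],3.0],
[[0.0,0.0,1.9],[0.0,0.0,0.0],3.0],
[[0.0,0.0,2.0],[0.0,0.0,0.0],3.0],
[[0.0,0.0,1.9],[0.0,0.0,0.0],3.0],
[[0.0,0.0,2.0],[0.0,0.0,0.0],3.0],
[[0.1,0.0,1.9],[0.0,0.0,0.0],3.0]]
```

Request:
arm_command(
  deltas=[
    [[0.2, -0.1, 0], [0, 0, 0], 3.0],
    [[0, 0, 0], [0, 0, 0], 3.0],
    [[0, 0, -2.1], [0, 0, 0], 3.0],
    [[0, 0, -2.2], [0, 0, 0], 3.0],
    [[1.2, -3.9, 0.9], [0, 0, 0.019], 3.0],
    [[1.2, -3.9, 0.8], [0, 0, 0.019], 3.0],
    [[1.1, -4.0, 0.9], [0, 0, 0.019], 3.0],
    [[0.9, -3.9, 0.8], [0, 0, 0.019], 3.0],
    [[0.8, -4.0, 0.9], [0, 0, 0.019], 3.0],
    [[0.7, -4.0, 0.8], [0, 0, 0.019], 3.0],
    [[0.7, -4.0, 0.8], [0, 0, 0.019], 3.0],
    [[0.6, -4.0, 0.9], [0, 0, 0.019], 3.0],
    [[0.5, -4.0, 0.8], [0, 0, 0.019], 3.0],
    [[0, 0, 0], [0, 0, 0], 3.0],
  ],
)

```text
clock: 5.85
position: [0.5871, -0.1249, 0.2857]
tool_rot: [-3.139, -0.0, -0.056]
force: [0.2, -0.4, 0.0]
grip_width: 0.0298
finger_force: 0.0
```

```bash
python3 - <<'E'
from plan import *
for n in("top","scene"):
    f=bot.grab_frame(n)
    for k in("handle_a","stone_full_centre","stone_worn_1_centre"):
        for m in bot.mark_of(k,f)[:4]: print(n,k,round(m["p"],2),np.round(m["at"]),at_z(f,m["at"],.033 if k[0]=="h" else .025))
    save(f,"d_%s.png"%n)
r=rot(psi("A")); h=hand("A",0)
plan([(h,r,3.0,5)]+[(h,r,.6,4)]+[(hand("A",t),r,0.6,1) for t in np.linspace(0,1.2,12)[1:]])
E
```

```text
top handle_a 0.92 [468. 246.] [ 0.52722069 -0.52854834  0.033     ]
top handle_a 0.53 [357. 285.] [ 0.43185182 -0.23346357  0.033     ]
top stone_worn_1_centre 0.71 [446. 252.] [ 0.51184612 -0.47174127  0.025     ]
scene handle_a 0.97 [391. 154.] [ 0.6620386  -0.79588039  0.033     ]
scene handle_a 0.91 [354. 244.] [ 0.44162458 -0.13646999  0.033     ]
scene handle_a 0.77 [306. 231.] [ 0.58166386 -0.12446138  0.033     ]
scene stone_worn_1_centre 0.5 [386. 197.] [ 0.51079405 -0.46174546  0.025     ]
t 6.2 pos [ 0.586 -0.132  0.286] rot [ 3.141 -0.    -0.064] F [-0.4  0.2 -1.1] w 0.0301
20
[[[0.0,-0.1,2.0],[0.0,0.0,0.0],3.0],
[[0.0,0.0,1.9],[0.0,0.0,0.0],3.0],
[[0.0,-0.1,2.0],[0.0,0.0,-0.001],3.0],
[[0.0,0.0,2.0],[0.0,0.0,0.0],3.0],
[[0.0,-0.1,1.9],[0.0,0.0,0.0],3.0],
[[0.0,0.0,0.0],[0.0,0.0,0.0],0.6],
[[0.0,0.0,0.0],[0.0,0.0,0.0],0.6],
[[0.0,0.0,0.0],[0.0,0.0,0.0],0.6],
[[0.0,0.0,0.0],[0.0,0.0,0.0],0.6],
[[0.0,0.4,-1.7],[0.0,0.0,0.0],0.6],
[[0.0,0.5,-1.6],[0.0,0.0,0.0],0.6],
[[0.0,0.7,-1.6],[0.0,0.0,0.0],0.6],
[[0.0,0.9,-1.4],[0.0,0.0,0.0],0.6],
[[0.0,1.1,-1.4],[0.0,0.0,0.0],0.6],
[[0.0,1.1,-1.3],[0.0,0.0,0.0],0.6],
[[0.0,1.4,-1.1],[0.0,0.0,0.0],0.6],
[[0.0,1.4,-0.9],[0.0,0.0,0.0],0.6],
[[0.0,1.5,-0.8],[0.0,0.0,0.0],0.6],
[[0.0,1.6,-0.7],[0.0,0.0,0.0],0.6],
[[0.0,1.7,-0.4],[0.0,0.0,0.0],0.6]]
```

Request:
arm_command(
  deltas=[
    [[0, -0.1, 2.0], [0, 0, 0], 3.0],
    [[0, 0, 1.9], [0, 0, 0], 3.0],
    [[0, -0.1, 2.0], [0, 0, 0], 3.0],
    [[0, 0, 2.0], [0, 0, 0], 3.0],
    [[0, -0.1, 1.9], [0, 0, 0], 3.0],
    [[0, 0, 0], [0, 0, 0], 0.6],
    [[0, 0, 0], [0, 0, 0], 0.6],
    [[0, 0, 0], [0, 0, 0], 0.6],
    [[0, 0, 0], [0, 0, 0], 0.6],
    [[0, 0.4, -1.7], [0, 0, 0], 0.6],
  ],
)

```text
clock: 7.25
position: [0.5856, -0.1319, 0.2044]
tool_rot: [-3.141, 0.002, -0.062]
force: [-4.0, -1.9, -2.8]
grip_width: 0.0088
finger_force: 24.3
```

Request:
arm_command(
  deltas=[
    [[0, 0.5, -1.6], [0, 0, 0], 0.6],
    [[0, 0.7, -1.6], [0, 0, 0], 0.6],
    [[0, 0.9, -1.4], [0, 0, 0], 0.6],
    [[0, 1.1, -1.4], [0, 0, 0], 0.6],
    [[0, 1.1, -1.3], [0, 0, 0], 0.6],
    [[0, 1.4, -1.1], [0, 0, 0], 0.6],
    [[0, 1.4, -0.9], [0, 0, 0], 0.6],
    [[0, 1.5, -0.8], [0, 0, 0], 0.6],
    [[0, 1.6, -0.7], [0, 0, 0], 0.6],
    [[0, 1.7, -0.4], [0, 0, 0], 0.6],
    [[0, 0, 0], [0, 0, 0], 0.6],
  ],
)

```text
clock: 8.35
position: [0.5783, -0.2509, 0.3188]
tool_rot: [-3.14, -0.001, -0.063]
force: [-11.5, 5.8, 17.8]
grip_width: 0.009
finger_force: 27.2
```

```bash
python3 - <<'E'
from plan import *
h=hand("A",1.2);print(h)
r=rot(psi("C")); c=hand("C",0)
plan([(h,None,3,2),((h[0],h[1],.205),None,3,2),((c[0],c[1],.12),r,3.0,6),(c,r,3.0,5),(c,r,.6,4)])
E
```

```text
[np.float64(0.5783068402057528), np.float64(-0.25152989703960993), np.float64(0.16246632289617263)]
t 8.3 pos [ 0.578 -0.251  0.319] rot [-3.14e+00 -1.00e-03 -6.30e-02] F [-11.5   5.8  17.8] w 0.0090
19
[[[0.0,0.0,0.1],[0.0,0.0,0.0],3],
[[0.0,0.1,0.1],[0.0,0.0,0.0],3],
[[0.0,0.0,-2.1],[0.0,0.0,0.0],3],
[[0.0,0.0,-2.2],[0.0,0.0,0.0],3],
[[-2.5,-1.8,1.4],[0.0,0.0,-0.022],3.0],
[[-2.5,-1.8,1.4],[-0.001,0.0,-0.021],3.0],
[[-2.4,-1.8,1.5],[0.0,0.0,-0.022],3.0],
[[-2.4,-2.0,1.4],[0.0,-0.001,-0.021],3.0],
[[-2.3,-1.9,1.4],[-0.001,0.0,-0.022],3.0],
[[-2.3,-2.1,1.4],[0.0,0.0,-0.021],3.0],
[[0.0,0.0,1.7],[0.0,0.0,0.0],3.0],
[[0.0,0.0,1.8],[0.0,0.0,0.0],3.0],
[[0.0,0.0,1.7],[0.0,0.0,0.0],3.0],
[[0.0,0.0,1.8],[0.0,0.0,0.0],3.0],
[[0.0,0.0,1.7],[0.0,0.0,0.0],3.0],
[[0.0,0.0,0.0],[0.0,0.0,0.0],0.6],
[[0.0,0.0,0.0],[0.0,0.0,0.0],0.6],
[[0.0,0.0,0.0],[0.0,0.0,0.0],0.6],
[[0.0,0.0,0.0],[0.0,0.0,0.0],0.6]]
```

Request:
arm_command(
  deltas=[
    [[0, 0, 0], [0, 0, 0], 3.0],
    [[0, 0, 0], [0, 0, 0], 3.0],
    [[0, 0.1, -2.1], [0, 0, 0], 3.0],
    [[0, 0, -2.2], [0, 0, 0], 3.0],
    [[-2.5, -1.8, 1.4], [0, 0, -0.022], 3.0],
    [[-2.5, -1.8, 1.4], [0, 0, -0.021], 3.0],
    [[-2.4, -1.8, 1.5], [0, 0, -0.022], 3.0],
    [[-2.4, -2.0, 1.4], [0, 0, -0.021], 3.0],
    [[-2.3, -1.9, 1.4], [0, 0, -0.022], 3.0],
    [[-2.3, -2.1, 1.4], [0, 0, -0.021], 3.0],
    [[0, 0, 0], [0, 0, 0], 3.0],
    [[0, 0, 1.7], [0, 0, 0], 3.0],
    [[0, 0, 1.8], [0, 0, 0], 3.0],
    [[0, 0, 1.7], [0, 0, 0], 3.0],
    [[0, 0, 1.8], [0, 0, 0], 3.0],
    [[0, 0, 1.7], [0, 0, 0], 3.0],
    [[0, 0, 0], [0, 0, 0], 0.6],
    [[0, 0, 0], [0, 0, 0], 0.6],
    [[0, 0, 0], [0, 0, 0], 0.6],
    [[0, 0, 0], [0, 0, 0], 0.6],
  ],
)

```text
clock: 10.35
position: [0.4354, -0.1366, 0.1885]
tool_rot: [3.141, -0.001, 0.067]
force: [-2.6, 1.1, 0.8]
grip_width: 0.0091
finger_force: 24.5
```

```bash
python3 - <<'E'
from plan import *
r=rot(psi("C")); 
plan([(hand("C",t),r,0.6,1) for t in np.linspace(0,1.2,12)[1:]])
E
```

```text
t 10.3 pos [ 0.435 -0.137  0.188] rot [ 3.141e+00 -1.000e-03  6.700e-02] F [-2.6  1.1  0.8] w 0.0091
11
[[[0.0,0.4,-1.6],[0.0,-0.001,0.0],0.6],
[[0.0,0.6,-1.6],[0.0,0.0,0.0],0.6],
[[0.0,0.7,-1.6],[0.0,0.0,0.0],0.6],
[[0.0,0.9,-1.5],[0.0,0.0,0.0],0.6],
[[0.0,1.0,-1.4],[0.0,0.0,0.0],0.6],
[[0.0,1.2,-1.2],[0.0,0.0,0.0],0.6],
[[0.0,1.3,-1.1],[0.0,0.0,0.0],0.6],
[[0.0,1.4,-1.0],[0.0,0.0,0.0],0.6],
[[0.0,1.6,-0.8],[0.0,0.0,0.0],0.6],
[[0.0,1.6,-0.6],[0.0,0.0,0.0],0.6],
[[-0.1,1.6,-0.5],[0.0,0.0,0.0],0.6]]
```

Request:
arm_command(
  deltas=[
    [[0, 0.4, -1.6], [0, 0, 0], 0.6],
    [[0, 0.6, -1.6], [0, 0, 0], 0.6],
    [[0, 0.7, -1.6], [0, 0, 0], 0.6],
    [[0, 0.9, -1.5], [0, 0, 0], 0.6],
    [[0, 1.0, -1.4], [0, 0, 0], 0.6],
    [[0, 1.2, -1.2], [0, 0, 0], 0.6],
    [[0, 1.3, -1.1], [0, 0, 0], 0.6],
    [[0, 1.4, -1.0], [0, 0, 0], 0.6],
    [[0, 1.6, -0.8], [0, 0, 0], 0.6],
    [[0, 1.6, -0.6], [0, 0, 0], 0.6],
    [[0, 1.7, -0.5], [0, 0, 0], 0.6],
    [[0, 0, 0], [0, 0, 0], 0.6],
  ],
)

```text
clock: 11.55
position: [0.4434, -0.2597, 0.3178]
tool_rot: [-3.139, 0.001, 0.067]
force: [-10.7, 11.3, 22.5]
grip_width: 0.0085
finger_force: 27.6
```

Request:
arm_command(
  deltas=[
    [[0, 0, 0], [0, 0, 0], 3.0],
    [[0, 0, 0], [0, 0, 0], 3.0],
    [[0, 0, -2.1], [0, 0, 0], 3.0],
    [[0, 0, -2.2], [0, 0, 0], 6.0],
    [[0, -4.0, -1], [0, 0, 0.1], 7.0],
    [[0, -4.0, -1], [0, 0, 0.1], 7.0],
    [[0, -4.0, -1], [0, 0, 0.1], 7.0],
    [[0, -4.0, -1], [0, 0, 0.1], 7.0],
    [[0, -4.0, -1], [0, 0, 0.1], 7.0],
  ],
)

```text
clock: 12.45
position: [0.4698, -0.0625, 0.4107]
tool_rot: [-3.141, -0.001, -0.438]
force: [0.1, -1.3, 0.0]
grip_width: 0.07
finger_force: 0.0
```

```bash
python3 - <<'E'
from plan import *
s=bot.observe();print(s["position"],s["tool_rot"],s["force"])
ims=[]
for n in("top","scene"):
    f=bot.grab_frame(n)
    for k in("stone_full_centre","stone_worn_1_centre","handle_a"):
        for m in bot.mark_of(k,f)[:4]: print(n,k,round(m["p"],2),np.round(m["at"]),at_z(f,m["at"],dict(s=.029,h=.1625)[k[0]] if "worn" not in k else .023))
    x,y,w,h=(290,180,200,130) if n=="top" else (280,140,160,130)
    ims.append(cv2.resize(f["frame"][y:y+h,x:x+w],(800,520) if 0 else (600,390) if n=="top" else (480,390)))
cv2.imwrite("pics/e.png",cv2.resize(np.hstack(ims)[...,::-1],(800,289),interpolation=cv2.INTER_AREA))
E
```

```text
[ 0.46981328 -0.06247675  0.41071671] [-3.14126166e+00 -1.23196101e-03 -4.37588965e-01] [ 0.09058115 -1.27586656  0.04755287]
top stone_full_centre 0.97 [360. 280.] [ 0.44331615 -0.24042245  0.029     ]
top stone_worn_1_centre 0.81 [447. 252.] [ 0.51187663 -0.47359019  0.023     ]
top handle_a 0.77 [374. 281.] [ 0.44265424 -0.2600987   0.1625    ]
top handle_a 0.64 [470. 246.] [ 0.5208646  -0.49210974  0.1625    ]
top handle_a 0.63 [367. 223.] [ 0.58086229 -0.24772037  0.1625    ]
scene stone_full_centre 0.59 [375. 229.] [ 0.43980845 -0.25020761  0.029     ]
scene stone_full_centre 0.35 [376. 182.] [ 0.58691714 -0.53833201  0.029     ]
scene handle_a 0.94 [388. 152.] [ 0.52798607 -0.4830328   0.1625    ]
scene handle_a 0.81 [333. 172.] [ 0.58293137 -0.25181592  0.1625    ]
scene handle_a 0.64 [380. 185.] [ 0.43404127 -0.24910446  0.1625    ]
```

View pics/e.png

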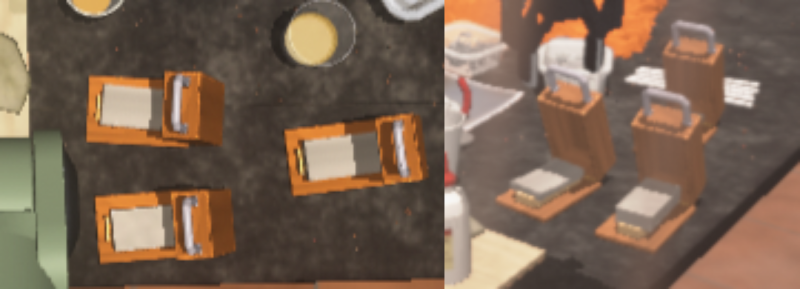

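Lids A, B and C all stand up, with stones at about (130,105), (340,155) and (140,228) in the top crop. C's stone looks thicker in the scene view, so I'll zoom in to be sure.

```bash
python3 - <<'E'
from plan import *
f=bot.grab_frame("scene"); save(f,"f.png",(290,195,120,70),6)
f=bot.grab_frame("top"); 
g=f["frame"]; 
# stone pixels: light grey rects in top view
for k in "AC":
    cx,cy,yaw,*_=HX[k]
    c=proj(f,[cx,cy,.03])[0].astype(int); x,y=c-[35,20]
    hsv=cv2.cvtColor(np.ascontiguousarray(g[y:y+40,x:x+60]),cv2.COLOR_RGB2HSV)
    m=((hsv[...,1]<60)&(hsv[...,2]>120)).astype(np.uint8)
    n,l,st,ce=cv2.connectedComponentsWithStats(m); i=1+np.argmax(st[1:,4])
    for z in(.03,.04):
        w=np.array([at_z(f,q,z)[:2] for q in (np.argwhere(l==i)[:,::-1]+[x,y]).astype(float)])
        u=np.array([np.cos(yaw),np.sin(yaw)]);v=np.array([-u[1],u[0]]); d=w-[cx,cy]
        print(k,z,"along",np.percentile(d@u,[1,99]),"across",np.percentile(d@v,[2,98]))
E
```

```text
A 0.03 along [-0.04436812  0.01324161] across [-0.01979672  0.02348863]
A 0.04 along [-0.04494835  0.01226616] across [-0.02046537  0.02252302]
C 0.03 along [-0.04332047  0.01699957] across [-0.02415996  0.01876471]
C 0.04 along [-0.04399666  0.01590957] across [-0.02373882  0.01889137]
```

View pics/f.png

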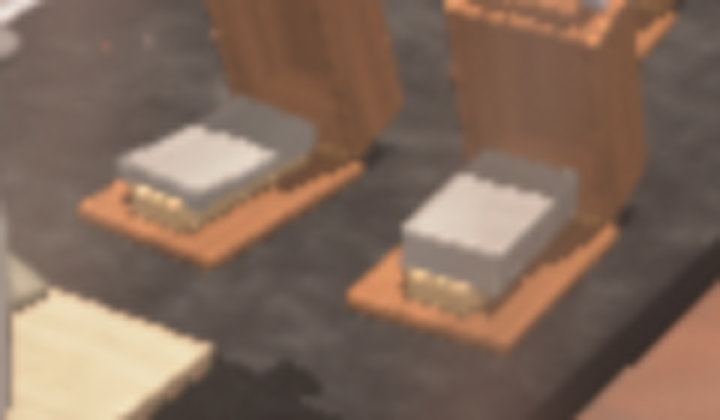

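```bash
python3 - <<'E'
from plan import *
th=HX["C"][2]; u=np.array([np.cos(th),np.sin(th)]); d=-u
r=rot(th+np.pi,30,d)
g=np.array([.440,-.235])-.005*u
pre=[*(g+d*.06),.031+.104]
s=bot.observe();g0=np.array(s["position"])+R.from_euler('xyz',s["tool_rot"]).apply([0,0,G]);print(g0)
plan([(pre,r,7,17)])
E
```

```text
[ 0.46974145 -0.06487627  0.2548602 ]
t 12.9 pos [ 0.47  -0.065  0.41 ] rot [ 3.141  0.    -0.434] F [ 0.4 -0.2  0.5] w 0.0703
17
[[[0.3,0.1,0.7],[-0.032,-0.019,-0.119],7],
[[0.3,0.2,0.8],[-0.032,-0.019,-0.118],7],
[[0.2,0.1,0.7],[-0.031,-0.018,-0.119],7],
[[0.2,0.0,0.8],[-0.032,-0.019,-0.118],7],
[[0.1,0.1,0.8],[-0.032,-0.019,-0.119],7],
[[0.1,-0.1,0.8],[-0.032,-0.019,-0.119],7],
[[0.0,0.0,0.8],[-0.031,-0.019,-0.118],7],
[[0.0,-0.2,0.9],[-0.032,-0.019,-0.119],7],
[[0.0,-0.2,0.8],[-0.032,-0.018,-0.118],7],
[[-0.1,-0.2,0.9],[-0.032,-0.019,-0.119],7],
[[0.0,-0.3,0.9],[-0.032,-0.019,-0.119],7],
[[-0.1,-0.4,0.9],[-0.031,-0.019,-0.118],7],
[[-0.1,-0.5,0.9],[-0.032,-0.019,-0.119],7],
[[0.0,-0.5,1.0],[-0.032,-0.019,-0.118],7],
[[0.0,-0.6,0.9],[-0.032,-0.018,-0.119],7],
[[0.0,-0.6,0.9],[-0.032,-0.019,-0.118],7],
[[0.0,-0.7,0.9],[-0.031,-0.019,-0.119],7]]
```

Request:
arm_command(
  deltas=[
    [[0.3, 0.1, 0.7], [-0.032, -0.019, -0.119], 7],
    [[0.3, 0.2, 0.8], [-0.032, -0.019, -0.118], 7],
    [[0.2, 0.1, 0.7], [-0.031, -0.018, -0.119], 7],
    [[0.2, 0, 0.8], [-0.032, -0.019, -0.118], 7],
    [[0.1, 0.1, 0.8], [-0.032, -0.019, -0.119], 7],
    [[0.1, -0.1, 0.8], [-0.032, -0.019, -0.119], 7],
    [[0, 0, 0.8], [-0.031, -0.019, -0.118], 7],
    [[0, -0.2, 0.9], [-0.032, -0.019, -0.119], 7],
    [[0, -0.2, 0.8], [-0.032, -0.018, -0.118], 7],
    [[-0.1, -0.2, 0.9], [-0.032, -0.019, -0.119], 7],
    [[0, -0.3, 0.9], [-0.032, -0.019, -0.119], 7],
    [[-0.1, -0.4, 0.9], [-0.031, -0.019, -0.118], 7],
    [[-0.1, -0.5, 0.9], [-0.032, -0.019, -0.119], 7],
    [[0, -0.5, 1.0], [-0.032, -0.019, -0.118], 7],
    [[0, -0.6, 0.9], [-0.032, -0.018, -0.119], 7],
    [[0, -0.6, 0.9], [-0.032, -0.019, -0.118], 7],
    [[0, -0.7, 0.9], [-0.031, -0.019, -0.119], 7],
    [[0, 0, 0], [0, 0, 0], 7],
  ],
)

```text
clock: 14.75
position: [0.4297, -0.0929, 0.2689]
tool_rot: [-3.138, 0.524, 1.641]
force: [0.3, 0.4, 1.4]
grip_width: 0.07
finger_force: 0.0
```

```bash
python3 - <<'E'
from plan import *
th=HX["C"][2]; u=np.array([np.cos(th),np.sin(th)]); d=-u
r=rot(th+np.pi,30,d)
g=np.array([.440,-.235])-.005*u
s=bot.observe();g0=np.array(s["position"])+R.from_euler('xyz',s["tool_rot"]).apply([0,0,G]);print(g0,s["qpos"])
plan([([*(g+d*.02),.031+.035],r,7,5),([*g,.031],r,7,4)])
E
```

```text
[ 0.43459771 -0.17019113  0.13496305] [ 0.02655737  0.49291521 -0.16253272  2.22583715  0.99431838  0.7387916
 -0.90789205]
t 14.8 pos [ 0.43  -0.093  0.269] rot [-3.138  0.524  1.641] F [0.3 0.4 1.4] w 0.0700
9
[[[0.0,0.0,1.6],[0.0,0.0,0.001],7],
[[0.0,0.0,1.6],[-0.001,0.0,0.0],7],
[[0.0,0.1,1.6],[0.0,0.0,0.001],7],
[[0.0,0.0,1.6],[0.0,0.0,0.001],7],
[[0.0,0.0,1.6],[0.0,0.001,0.001],7],
[[0.0,0.0,1.0],[0.0,0.0,0.0],7],
[[0.0,0.0,1.0],[0.0,0.0,0.0],7],
[[0.0,0.0,1.0],[0.0,0.0,0.0],7],
[[0.0,0.0,1.0],[0.0,0.0,0.0],7]]
```

Request:
arm_command(
  deltas=[
    [[0, 0, 1.6], [0, 0, 0], 7],
    [[0, 0, 1.6], [0, 0, 0], 7],
    [[0, 0.1, 1.6], [0, 0, 0], 7],
    [[0, 0, 1.6], [0, 0, 0], 7],
    [[0, 0, 1.6], [0, 0, 0], 7],
    [[0, 0, 1.0], [0, 0, 0], 7],
    [[0, 0, 1.0], [0, 0, 0], 7],
    [[0, 0, 1.0], [0, 0, 0], 7],
    [[0, 0, 1.0], [0, 0, 0], 7],
    [[0, 0, 0], [0, 0, 0], 7],
  ],
)

```text
clock: 15.75
position: [0.436, -0.1528, 0.1653]
tool_rot: [3.141, 0.524, 1.633]
force: [-1.1, 0.0, -0.7]
grip_width: 0.0701
finger_force: 0.0
```

```bash
python3 - <<'E'
from plan import *
s=bot.observe();g0=np.array(s["position"])+R.from_euler('xyz',s["tool_rot"]).apply([0,0,G]);print(g0,s["qpos"],s["force"],s["tool_rot"])
E
```

```text
[ 0.44097108 -0.23000351  0.03130979] [ 0.06687108  0.73570379 -0.03638562  2.21821118  1.36434395  0.55851387
 -1.20847146] [-1.05260298  0.04289092 -0.69830194] [3.14095343 0.52402699 1.63330821]
```

Request:
arm_command(
  deltas=[
    [[0, 0, 0], [0, 0, 0], 4.0],
    [[0, 0, 0], [0, 0, 0], 4.0],
    [[0, 0, 0], [0, 0, 0], 4.0],
    [[0, 0, 0], [0, 0, 0], 4.0],
    [[0, 0, 0], [0, 0, 0], 4.0],
  ],
  newtons=45,
)

```text
clock: 16.25
position: [0.436, -0.1519, 0.1663]
tool_rot: [3.14, 0.524, 1.637]
force: [-2.0, 1.9, 7.6]
grip_width: 0.0471
finger_force: 47.3
```

Request:
arm_command(
  deltas=[
    [[-0.3, 0, -0.5], [0, 0, 0], 4.0],
    [[-0.3, 0, -0.5], [0, 0, 0], 4.0],
    [[0, 0, -1.0], [0, 0, 0], 4.0],
    [[0, 0, -2.0], [0, 0, 0], 4.0],
    [[0, 0, -2.5], [0, 0, 0], 4.0],
    [[0, 0, -2.5], [0, 0, 0], 4.0],
    [[0, 0, -2.0], [0, 0, 0], 4.0],
    [[0, 0, 0], [0, 0, 0], 4.0],
  ],
)

```text
clock: 17.05
position: [0.4328, -0.1014, 0.2661]
tool_rot: [3.138, 0.523, 1.637]
force: [0.0, -1.0, -3.6]
grip_width: 0.0472
finger_force: 47.0
```

```bash
python3 - <<'E'
from plan import *
s=bot.observe();g0=np.array(s["position"])+R.from_euler('xyz',s["tool_rot"]).apply([0,0,G]);print(g0,s["grip_width"],s["finger_force"],s["force"])
f=bot.grab_frame("scene"); save(f,"g.png",(270,150,150,110),5)
for n in("scene","top"):
    if n=="top": f=bot.grab_frame(n)
    for m in bot.mark_of("stone_full_centre",f)[:2]: print(n,m["p"],m["at"],at_z(f,m["at"],g0[2]))
rh=np.pi/2-.010; d=np.array([np.cos(rh),np.sin(rh)])
r=rot(rh,30,d)
H=np.array([.437,.143])
plan([([*(H-.005*d),.12],r,4,9)])
E
```

```text
[ 0.43857891 -0.17844252  0.13208737] 0.047188005367016166 46.96652591228485 [ 0.00434403 -0.95587871 -3.63914853]
scene 0.86 [368.3, 200.9] [ 0.44146804 -0.20139042  0.13208737]
top 0.9 [341.8, 284.5] [ 0.43597474 -0.18658568  0.13208737]
t 17.2 pos [ 0.432 -0.103  0.263] rot [-3.141  0.524  1.638] F [-0.4 -0.2 -3.9] w 0.0474
9
[[[3.1,0.3,-1.7],[0.004,0.0,0.007],4],
[[3.1,0.3,-1.6],[0.004,0.0,0.008],4],
[[3.1,0.2,-1.7],[0.005,0.0,0.007],4],
[[3.1,0.2,-1.7],[0.004,0.0,0.008],4],
[[3.1,0.2,-1.7],[0.004,0.0,0.007],4],
[[3.2,0.1,-1.6],[0.004,0.0,0.008],4],
[[3.1,0.1,-1.7],[0.004,0.0,0.007],4],
[[3.1,0.1,-1.7],[0.004,0.0,0.007],4],
[[3.1,0.1,-1.7],[0.005,0.0,0.008],4]]
```

View pics/g.png

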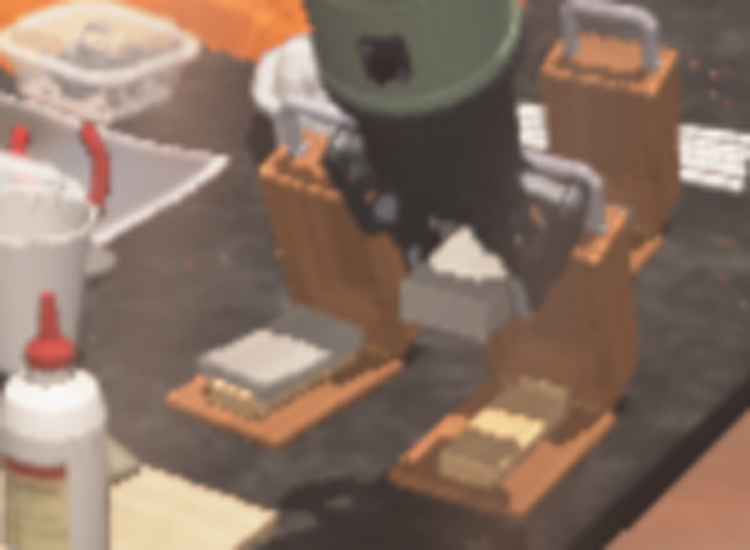

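C is emptied; the thick stone hangs level at (450,285) in the crop. Carrying it to the holder.

Request:
arm_command(
  deltas=[
    [[3.1, 0.3, -1.7], [0.004, 0, 0.007], 4],
    [[3.1, 0.3, -1.6], [0.004, 0, 0.008], 4],
    [[3.1, 0.2, -1.7], [0.005, 0, 0.007], 4],
    [[3.1, 0.2, -1.7], [0.004, 0, 0.008], 4],
    [[3.1, 0.2, -1.7], [0.004, 0, 0.007], 4],
    [[3.2, 0.1, -1.6], [0.004, 0, 0.008], 4],
    [[3.1, 0.1, -1.7], [0.004, 0, 0.007], 4],
    [[3.1, 0.1, -1.7], [0.004, 0, 0.007], 4],
    [[3.1, 0.1, -1.7], [0.005, 0, 0.008], 4],
    [[0, 0, 0], [0, 0, 0], 4],
    [[0, 0, 0], [0, 0, 0], 4],
  ],
)

```text
clock: 18.35
position: [0.4378, 0.2161, 0.2537]
tool_rot: [-3.141, 0.525, 1.562]
force: [-0.6, -1.4, -3.1]
grip_width: 0.0472
finger_force: 47.3
```

```bash
python3 - <<'E'
from plan import *
s=bot.observe();g0=np.array(s["position"])+R.from_euler('xyz',s["tool_rot"]).apply([0,0,G]);print(g0,s["grip_width"],s["force"],s["qpos"])
f=bot.grab_frame("top"); f2=bot.grab_frame("scene")
for q in(f,f2):
    for k in("stone_full_centre","jaw_lug"):
        for m in bot.mark_of(k,q)[:2]: print(k,m["p"],at_z(q,m["at"],g0[2]-.003 if k[0]=="s" else .05))
rh=np.pi/2-.010; d=np.array([np.cos(rh),np.sin(rh)])
r=rot(rh,30,d)
H=np.array([.437,.143])
plan([([*(H-.0015*d),.055],r,4,5),([*(H-.0015*d),.038],r,4,5)])
E
```

```text
[0.43699697 0.13858239 0.1197718 ] 0.04720062959876978 [-0.60572262 -1.40938516 -3.13079279] [-0.44613908  0.64348921 -0.34791221  1.96839317  0.65987618  1.07577332
 -1.25118444]
stone_full_centre 0.57 [0.43882228 0.13834009 0.1167718 ]
stone_full_centre 0.96 [0.44382685 0.12733297 0.1167718 ]
stone_full_centre 0.62 [ 0.47927997 -0.07612671  0.1167718 ]
jaw_lug 0.74 [ 0.40241657 -0.15375011  0.05      ]
jaw_lug 0.54 [0.44532011 0.19849108 0.05      ]
t 18.6 pos [0.438 0.215 0.255] rot [3.141 0.524 1.56 ] F [-0.2 -0.3 -1.4] w 0.0470
10
[[[0.7,0.0,1.1],[0.0,0.0,0.0],4],
[[0.7,0.0,1.1],[0.0,0.0,0.0],4],
[[0.8,0.0,1.1],[0.0,0.0,-0.001],4],
[[0.7,0.0,1.1],[0.0,0.0,0.0],4],
[[0.7,0.0,1.1],[0.0,0.0,0.0],4],
[[0.2,0.0,0.3],[0.0,0.0,0.0],4],
[[0.1,0.0,0.3],[0.0,0.0,0.0],4],
[[0.2,0.0,0.3],[0.0,0.0,0.0],4],
[[0.2,0.0,0.3],[0.0,0.0,0.0],4],
[[0.1,0.0,0.3],[0.0,0.0,0.0],4]]
```

Request:
arm_command(
  deltas=[
    [[0.7, 0.1, 1.1], [0, 0, 0], 4],
    [[0.7, 0.1, 1.1], [0, 0, 0], 4],
    [[0.8, 0, 1.1], [0, 0, 0], 4],
    [[0.7, 0, 1.1], [0, 0, 0], 4],
    [[0.7, 0, 1.1], [0, 0, 0], 4],
    [[0.2, 0, 0.3], [0, 0, 0], 4],
    [[0.1, 0, 0.3], [0, 0, 0], 4],
    [[0.2, 0, 0.3], [0, 0, 0], 4],
    [[0.2, 0, 0.3], [0, 0, 0], 4],
    [[0, 0, 0], [0, 0, 0], 4],
  ],
)

```text
clock: 19.65
position: [0.44, 0.2198, 0.1751]
tool_rot: [3.141, 0.524, 1.561]
force: [0.4, 1.1, -2.5]
grip_width: 0.0473
finger_force: 47.2
```

```bash
python3 - <<'E'
from plan import *
s=bot.observe();g0=np.array(s["position"])+R.from_euler('xyz',s["tool_rot"]).apply([0,0,G]);print(g0,s["grip_width"],s["force"],s["clock"])
f=bot.grab_frame("top"); f2=bot.grab_frame("scene")
a=cv2.resize(f["frame"][250:320,165:265],(400,280),interpolation=cv2.INTER_CUBIC)
b=cv2.resize(f2["frame"][240:340,240:340],(280,280),interpolation=cv2.INTER_CUBIC)
cv2.imwrite("pics/i.png",np.hstack([a,b])[...,::-1])
E
```

```text
[0.43927272 0.14247692 0.04110258] 0.04734366042095111 [ 0.39556878  1.07851345 -2.4566941 ] 19.65
```

View pics/i.png

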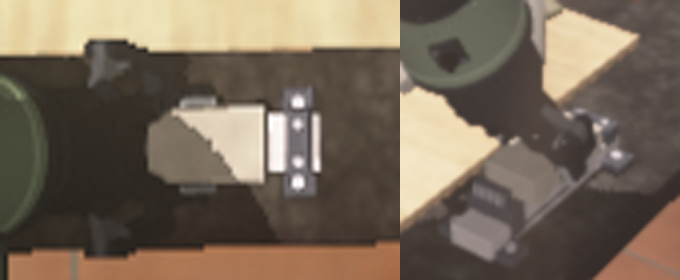

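The stone sits over the rail between the cheek (285,140) and the jaw, about 2 mm off centre. Lowering it gently.

Request:
arm_command(
  deltas=[
    [[0.1, 0.1, 0.1], [0, 0, 0], 4],
    [[0, 0.1, 0.1], [0, 0, 0], 4],
    [[0.1, 0, 0.1], [0, 0, 0], 4],
    [[0, 0, 0.05], [0, 0, 0], 4],
    [[0, 0, 0], [0, 0, 0], 4],
  ],
)

```text
clock: 20.25
position: [0.4419, 0.2197, 0.1711]
tool_rot: [3.141, 0.524, 1.561]
force: [0.3, -0.8, -2.4]
grip_width: 0.0473
finger_force: 47.2
```

Request:
arm_command(
  deltas=[
    [[0.05, 0, 0.09], [0, 0, 0], 4],
    [[0, 0, 0], [0, 0, 0], 4],
  ],
)

```text
clock: 20.45
position: [0.442, 0.2198, 0.1703]
tool_rot: [3.141, 0.524, 1.561]
force: [-2.4, 0.7, 3.9]
grip_width: 0.0473
finger_force: 47.8
```

Request:
arm_command(
  deltas=[
    [[0, 0, 0], [0, 0, 0], 5.2],
    [[0, 0, 0], [0, 0, 0], 6.5],
    [[0, 0, 0], [0, 0, 0], 7],
    [[0, 0, -1.0], [0, 0, 0], 7],
    [[0, 0, -2.5], [0, 0, 0], 7],
    [[0, 0, -3.5], [0, 0, 0], 7],
    [[0, 0, -3.0], [0, 0, 0], 7],
  ],
)

```text
clock: 21.15
position: [0.4422, 0.2708, 0.2587]
tool_rot: [3.141, 0.523, 1.561]
force: [-0.9, 0.1, -0.1]
grip_width: 0.0701
finger_force: 0.0
```

```bash
python3 - <<'E'
from plan import *
f=bot.grab_frame("scene")
for k in("stone_full_centre","jaw_lug"):
    for m in bot.mark_of(k,f)[:2]: print(k,m["p"],at_z(f,m["at"],.033 if k[0]=="s" else .05))
r=rot(np.pi/2-.01)
plan([((.44,.245,.12),r,0,6),((.44,.245,.048),r,0,4)])
E
```

```text
stone_full_centre 0.92 [0.44449582 0.12899252 0.033     ]
jaw_lug 0.77 [0.44574585 0.20133121 0.05      ]
t 21.3 pos [0.442 0.271 0.259] rot [3.138 0.521 1.561] F [ 0.2 -0.2 -1.4] w 0.0703
10
[[[-0.6,0.0,-0.3],[0.001,0.087,0.0],0],
[[-0.5,-0.1,-0.2],[0.0,0.087,0.0],0],
[[-0.5,0.0,-0.2],[0.001,0.087,0.0],0],
[[-0.5,0.0,-0.1],[0.0,0.086,0.0],0],
[[-0.5,-0.1,0.0],[0.0,0.087,0.0],0],
[[-0.5,0.0,0.1],[0.001,0.087,0.001],0],
[[0.0,0.0,1.8],[0.0,0.0,0.0],0],
[[0.0,0.0,1.8],[0.0,0.0,0.0],0],
[[0.0,0.0,1.8],[0.0,0.0,0.0],0],
[[0.0,0.0,1.8],[0.0,0.0,0.0],0]]
```

Request:
arm_command(
  deltas=[
    [[-0.6, 0, -0.3], [0, 0.087, 0], 0],
    [[-0.5, -0.1, -0.2], [0, 0.087, 0], 0],
    [[-0.5, 0, -0.2], [0, 0.087, 0], 0],
    [[-0.5, 0, -0.1], [0, 0.086, 0], 0],
    [[-0.5, 0, 0], [0, 0.087, 0], 0],
    [[-0.5, 0, 0.1], [0, 0.087, 0], 0],
    [[0, 0, 1.8], [0, 0, 0], 0],
    [[0, 0, 1.8], [0, 0, 0], 0],
    [[0, 0, 1.8], [0, 0, 0], 0],
    [[0, 0, 1.8], [0, 0, 0], 0],
    [[0, 0, 0], [0, 0, 0], 0],
    [[-0.8, 0, 0], [0, 0, 0], 0],
    [[-0.8, 0, 0], [0, 0, 0], 0],
    [[-0.4, 0, 0], [0, 0, 0], 0],
    [[-0.4, 0, 0], [0, 0, 0], 0],
    [[-0.4, 0, 0], [0, 0, 0], 0],
    [[-0.4, 0, 0], [0, 0, 0], 0],
  ],
)

```text
clock: 23.0
position: [0.441, 0.2115, 0.2009]
tool_rot: [3.14, 0.002, 1.561]
force: [0.7, 4.9, 2.0]
grip_width: -0.0001
finger_force: 1.9
```

Request:
arm_command(
  deltas=[
    [[-0.4, 0, 0], [0, 0, 0], 0],
    [[-0.4, 0, 0], [0, 0, 0], 0],
    [[-0.2, 0, 0], [0, 0, 0], 0],
    [[-0.2, 0, 0], [0, 0, 0], 0],
    [[0, 0, 0], [0, 0, 0], 0],
  ],
)

```text
clock: 23.5
position: [0.4408, 0.1996, 0.2007]
tool_rot: [3.141, 0.002, 1.561]
force: [1.8, 4.3, 1.4]
grip_width: 0.0
finger_force: 2.0
```

Request:
arm_command(
  deltas=[
    [[-0.2, 0, 0], [0, 0, 0], 0],
    [[-0.2, 0, 0], [0, 0, 0], 0],
    [[-0.2, 0, 0], [0, 0, 0], 0],
    [[0, 0, 0], [0, 0, 0], 0],
  ],
)

```text
clock: 23.9
position: [0.4406, 0.1978, 0.2009]
tool_rot: [3.139, -0.007, 1.565]
force: [-0.4, 35.0, -12.4]
grip_width: -0.0002
finger_force: 17.2
```

Request:
arm_command(
  deltas=[
    [[0.4, 0, 0], [0, 0, 0], 0],
    [[1.5, 0, 0], [0, 0, 0], 0],
    [[1.0, 0, -2.0], [0, 0, 0], 0],
    [[0, 0, -4.0], [0, 0, 0], 3],
    [[0, 0, -4.5], [0, 0, 0], 3],
    [[0, 0, -4.5], [0, 0, 0], 3],
    [[0, 0, -4.5], [0, 0, 0], 3],
  ],
)

```text
clock: 24.6
position: [0.4402, 0.2232, 0.3971]
tool_rot: [-3.141, 0.003, 1.561]
force: [1.1, -0.2, -0.4]
grip_width: 0.0299
finger_force: 0.0
```

```bash
python3 - <<'E'
from plan import *
f=bot.grab_frame("top"); f2=bot.grab_frame("scene")
for q in(f,f2):
    for k in("stone_full_centre","jaw_lug"):
        for m in bot.mark_of(k,q)[:1]: print(k,m["p"],at_z(q,m["at"],.033 if k[0]=="s" else .05))
a=cv2.resize(f["frame"][250:320,165:265],(400,280),interpolation=cv2.INTER_CUBIC)
b=cv2.resize(f2["frame"][240:340,240:340],(280,280),interpolation=cv2.INTER_CUBIC)
cv2.imwrite("pics/j.png",np.hstack([a,b])[...,::-1])
h=hand("A",1.2); r=rot(psi("A"))
plan([((h[0]-.02,-.20,.27),r,3.,13),((h[0],h[1],.22),r,3,3)])
E
```

```text
stone_full_centre 0.62 [0.44316905 0.11956513 0.033     ]
jaw_lug 0.56 [0.43693836 0.17889933 0.05      ]
stone_full_centre 0.94 [0.43997919 0.12394353 0.033     ]
jaw_lug 0.62 [0.44158033 0.18344411 0.05      ]
t 24.9 pos [0.441 0.223 0.395] rot [-3.14   0.004  1.561] F [-0.6 -0.5 -0.1] w 0.0300
16
[[[-3.2,0.9,-0.2],[0.0,0.0,0.125],3.0],
[[-3.1,1.4,-0.2],[0.0,0.001,0.125],3.0],
[[-3.0,1.7,-0.3],[0.0,0.0,0.125],3.0],
[[-2.6,2.1,-0.2],[0.001,0.0,0.125],3.0],
[[-2.4,2.3,-0.2],[0.0,0.0,0.125],3.0],
[[-2.1,2.7,-0.2],[0.0,0.001,0.124],3.0],
[[-1.8,2.9,-0.3],[0.0,0.0,0.125],3.0],
[[-1.3,3.1,-0.2],[0.0,0.0,0.125],3.0],
[[-1.0,3.2,-0.2],[0.0,0.001,0.125],3.0],
[[-0.5,3.4,-0.3],[0.001,0.0,0.125],3.0],
[[-0.2,3.3,-0.2],[0.0,0.0,0.125],3.0],
[[0.3,3.4,-0.2],[0.0,0.0,0.125],3.0],
[[0.7,3.3,-0.2],[0.0,0.001,0.125],3.0],
[[0.8,1.7,1.7],[0.0,0.0,0.0],3],
[[0.7,1.6,1.6],[0.0,0.0,0.0],3],
[[0.8,1.7,1.7],[0.0,0.0,0.0],3]]
```

View pics/j.png

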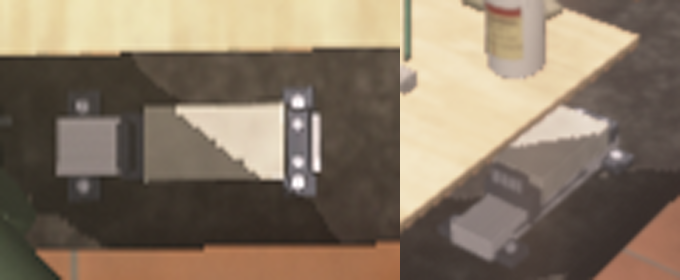

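The stone lies flat on the rail, between the cheek at (285,140) and the jaw face at (143,145), with no gap showing. Next I'll shut case A.

Request:
arm_command(
  deltas=[
    [[-3.2, 0.9, -0.2], [0, 0, 0.125], 3.0],
    [[-3.1, 1.4, -0.2], [0, 0, 0.125], 3.0],
    [[-3.0, 1.7, -0.3], [0, 0, 0.125], 3.0],
    [[-2.6, 2.1, -0.2], [0, 0, 0.125], 3.0],
    [[-2.4, 2.3, -0.2], [0, 0, 0.125], 3.0],
    [[-2.1, 2.7, -0.2], [0, 0, 0.124], 3.0],
    [[-1.8, 2.9, -0.3], [0, 0, 0.125], 3.0],
    [[-1.3, 3.1, -0.2], [0, 0, 0.125], 3.0],
    [[-1.0, 3.2, -0.2], [0, 0, 0.125], 3.0],
    [[-0.5, 3.4, -0.3], [0, 0, 0.125], 3.0],
    [[-0.2, 3.3, -0.2], [0, 0, 0.125], 3.0],
    [[0.3, 3.4, -0.2], [0, 0, 0.125], 3.0],
    [[0.7, 3.3, -0.2], [0, 0, 0.125], 3.0],
    [[0.8, 1.7, 1.7], [0, 0, 0], 3.0],
    [[0.7, 1.6, 1.6], [0, 0, 0], 3.0],
    [[0.8, 1.7, 1.7], [0, 0, 0], 3.0],
    [[0, 0, 0], [0, 0, 0], 3.0],
  ],
)

```text
clock: 26.6
position: [0.5779, -0.253, 0.3716]
tool_rot: [3.14, 0.005, -0.065]
force: [-1.4, 0.6, -0.2]
grip_width: 0.0302
finger_force: 0.0
```

```bash
python3 - <<'E'
from plan import *
r=rot(psi("A")); h=hand("A",1.2)
plan([(h,r,3,4),(h,r,.6,4)]+[(hand("A",t),r,0.6,1) for t in np.linspace(1.2,0,13)[1:]])
E
```

```text
t 26.6 pos [ 0.578 -0.253  0.372] rot [ 3.14   0.005 -0.065] F [-1.4  0.6 -0.2] w 0.0302
20
[[[0.0,0.0,1.4],[0.0,0.001,-0.001],3],
[[0.0,-0.1,1.3],[0.001,0.002,0.0],3],
[[0.0,0.0,1.4],[0.0,0.001,-0.001],3],
[[0.0,-0.1,1.3],[0.001,0.001,0.0],3],
[[0.0,0.0,0.0],[0.0,0.0,0.0],0.6],
[[0.0,0.0,0.0],[0.0,0.0,0.0],0.6],
[[0.0,0.0,0.0],[0.0,0.0,0.0],0.6],
[[0.0,0.0,0.0],[0.0,0.0,0.0],0.6],
[[0.0,-1.5,0.5],[0.0,0.0,0.0],0.6],
[[0.0,-1.5,0.5],[0.0,0.0,0.0],0.6],
[[0.0,-1.4,0.7],[0.0,0.0,0.0],0.6],
[[0.0,-1.3,0.9],[0.0,0.0,0.0],0.6],
[[0.0,-1.3,0.9],[0.0,0.0,0.0],0.6],
[[0.0,-1.1,1.1],[0.0,0.0,0.0],0.6],
[[0.0,-1.0,1.2],[0.0,0.0,0.0],0.6],
[[0.0,-0.9,1.3],[0.0,0.0,0.0],0.6],
[[0.0,-0.8,1.4],[0.0,0.0,0.0],0.6],
[[0.1,-0.6,1.4],[0.0,0.0,0.0],0.6],
[[0.0,-0.5,1.5],[0.0,0.0,0.0],0.6],
[[0.0,-0.3,1.6],[0.0,0.0,0.0],0.6]]
```

Request:
arm_command(
  deltas=[
    [[0, 0, 1.4], [0, 0, 0], 3],
    [[0, -0.1, 1.3], [0, 0, 0], 3],
    [[0, 0, 1.4], [0, 0, 0], 3],
    [[0, -0.1, 1.3], [0, 0, 0], 3],
    [[0, 0, 0], [0, 0, 0], 0.6],
    [[0, 0, 0], [0, 0, 0], 0.6],
    [[0, 0, 0], [0, 0, 0], 0.6],
    [[0, 0, 0], [0, 0, 0], 0.6],
    [[0, -1.5, 0.5], [0, 0, 0], 0.6],
    [[0, -1.5, 0.5], [0, 0, 0], 0.6],
    [[0, -1.4, 0.7], [0, 0, 0], 0.6],
    [[0, -1.3, 0.9], [0, 0, 0], 0.6],
    [[0, -1.3, 0.9], [0, 0, 0], 0.6],
    [[0, -1.1, 1.1], [0, 0, 0], 0.6],
    [[0, -1.0, 1.2], [0, 0, 0], 0.6],
    [[0, -0.9, 1.3], [0, 0, 0], 0.6],
    [[0, -0.8, 1.4], [0, 0, 0], 0.6],
  ],
  newtons=25,
)

```text
clock: 28.3
position: [0.5858, -0.1411, 0.2356]
tool_rot: [3.139, -0.002, -0.063]
force: [3.9, -3.6, -1.1]
grip_width: 0.0086
finger_force: 25.4
```

Request:
arm_command(
  deltas=[
    [[0.1, -0.6, 1.4], [0, 0, 0], 0.6],
    [[0, -0.5, 1.5], [0, 0, 0], 0.6],
    [[0, -0.2, 1.0], [0, 0, 0], 0.6],
    [[0, -0.1, 0.5], [0, 0, 0], 0.6],
    [[0, 0, 0.2], [0, 0, 0], 0.6],
    [[0, 0, 0], [0, 0, 0], 0.6],
  ],
)

```text
clock: 28.9
position: [0.5875, -0.128, 0.1915]
tool_rot: [3.139, -0.001, -0.063]
force: [-6.4, 2.4, 21.1]
grip_width: 0.0086
finger_force: 27.9
```

Request:
arm_command(
  deltas=[
    [[0, 0, 0.2], [0, 0, 0], 0.6],
    [[0, 0, 0], [0, 0, 0], 0.6],
    [[0, 0, 0], [0, 0, 0], 3.0],
    [[0, 0, 0], [0, 0, 0], 3.0],
    [[0, 0, -3.5], [0, 0, 0], 3.0],
    [[0, 0, -4.5], [0, 0, 0], 3.0],
    [[0, 0, -4.5], [0, 0, 0], 3.0],
    [[0, 0, -4.5], [0, 0, 0], 3.0],
  ],
)

```text
clock: 29.7
position: [0.5869, -0.1277, 0.3601]
tool_rot: [3.139, -0.0, -0.063]
force: [-0.3, -0.5, 0.4]
grip_width: 0.03
finger_force: 0.0
```

```bash
python3 - <<'E'
from plan import *
r=rot(psi("B")); h=hand("B",1.2)
f=bot.grab_frame("scene")
for m in bot.mark_of("handle_a",f)[:3]: print(m["p"],m["at"],at_z(f,m["at"],.033),at_z(f,m["at"],.1625))
for k in "ABC": print(k,proj(f,hand(k,0))[0],proj(f,hand(k,1.2))[0])
plan([((h[0],h[1],.215),r,3,9),(h,r,3,4),(h,r,.6,4)])
E
```

```text
0.89 [304.5, 231.1] [ 0.58474655 -0.12086819  0.033     ] [0.45176019 0.0722825  0.1625    ]
0.85 [379.3, 182.2] [ 0.57511908 -0.53554195  0.033     ] [ 0.44399853 -0.2620272   0.1625    ]
0.72 [389.8, 154.0] [ 0.6661373  -0.79416809  0.033     ] [ 0.51737736 -0.47053142  0.1625    ]
A [305.83381704 229.7908942 ] [333.96931334 171.92301618]
B [372.60120727 205.90830696] [390.93766107 152.03574675]
C [355.83438806 245.07597456] [379.14592731 182.59920664]
t 29.8 pos [ 0.588 -0.128  0.364] rot [ 3.138 -0.009 -0.064] F [-0.6  0.6 -1.1] w 0.0299
17
[[[-0.5,4.0,-0.1],[0.0,-0.001,-0.019],3],
[[-0.5,4.1,0.0],[0.001,-0.001,-0.019],3],
[[-0.7,4.0,-0.1],[0.0,-0.001,-0.019],3],
[[-0.7,4.0,0.0],[0.001,-0.001,-0.019],3],
[[-0.8,4.0,-0.1],[0.0,-0.001,-0.02],3],
[[-0.8,4.0,0.0],[0.001,-0.001,-0.019],3],
[[-0.9,3.9,-0.1],[0.0,-0.001,-0.019],3],
[[-1.1,4.0,-0.1],[0.0,-0.001,-0.019],3],
[[-1.0,3.9,0.0],[0.001,0.0,-0.019],3],
[[0.0,0.0,1.3],[0.0,0.0,0.0],3],
[[0.0,0.0,1.3],[0.0,0.0,0.0],3],
[[0.0,0.0,1.3],[0.0,0.0,0.0],3],
[[-0.1,0.0,1.3],[0.0,0.0,0.0],3],
[[0.0,0.0,0.0],[0.0,0.0,0.0],0.6],
[[0.0,0.0,0.0],[0.0,0.0,0.0],0.6],
[[0.0,0.0,0.0],[0.0,0.0,0.0],0.6],
[[0.0,0.0,0.0],[0.0,0.0,0.0],0.6]]
```

Request:
arm_command(
  deltas=[
    [[-0.5, 4.0, -0.1], [0, -0.001, -0.019], 3],
    [[-0.5, 4.1, 0], [0, -0.001, -0.019], 3],
    [[-0.7, 4.0, -0.1], [0, -0.001, -0.019], 3],
    [[-0.7, 4.0, 0], [0, -0.001, -0.019], 3],
    [[-0.8, 4.0, -0.1], [0, -0.001, -0.02], 3],
    [[-0.8, 4.0, 0], [0, -0.001, -0.019], 3],
    [[-0.9, 3.9, -0.1], [0, -0.001, -0.019], 3],
    [[-1.1, 4.0, -0.1], [0, -0.001, -0.019], 3],
    [[-1.0, 3.9, 0], [0, 0, -0.019], 3],
    [[0, 0, 0], [0, 0, 0], 3],
    [[0, 0, 1.3], [0, 0, 0], 3],
    [[0, 0, 1.3], [0, 0, 0], 3],
    [[0, 0, 1.3], [0, 0, 0], 3],
    [[-0.1, 0, 1.3], [0, 0, 0], 3],
    [[0, 0, 0], [0, 0, 0], 0.6],
    [[0, 0, 0], [0, 0, 0], 0.6],
    [[0, 0, 0], [0, 0, 0], 0.6],
    [[0, 0, 0], [0, 0, 0], 0.6],
  ],
)

```text
clock: 31.6
position: [0.5204, -0.4881, 0.3118]
tool_rot: [3.14, 0.009, 0.109]
force: [3.3, -4.8, -23.2]
grip_width: 0.0085
finger_force: 24.0
```

```bash
python3 - <<'E'
from plan import *
r=rot(psi("B"))
plan([(hand("B",t),r,0.6,1) for t in np.linspace(1.2,0,13)[1:]])
E
```

```text
t 31.6 pos [ 0.52  -0.488  0.312] rot [3.14  0.009 0.109] F [  3.3  -4.8 -23.2] w 0.0085
12
[[[0.2,-1.5,-0.1],[0.001,0.009,0.001],0.6],
[[0.0,-1.5,0.5],[0.0,0.0,0.0],0.6],
[[0.0,-1.4,0.7],[0.0,0.0,0.0],0.6],
[[0.0,-1.3,0.9],[0.0,0.0,0.0],0.6],
[[0.0,-1.3,0.9],[0.0,0.0,0.0],0.6],
[[0.0,-1.1,1.1],[0.0,0.0,0.0],0.6],
[[0.0,-1.1,1.2],[0.0,0.0,0.0],0.6],
[[0.0,-0.9,1.3],[0.0,0.0,0.0],0.6],
[[0.0,-0.7,1.4],[0.0,0.0,0.0],0.6],
[[0.0,-0.7,1.5],[0.0,0.0,0.0],0.6],
[[0.0,-0.4,1.5],[0.0,0.0,0.0],0.6],
[[0.0,-0.4,1.5],[0.0,0.0,0.0],0.6]]
```

Request:
arm_command(
  deltas=[
    [[0.1, -1.5, 0.2], [0, 0, 0], 0.6],
    [[0, -1.5, 0.5], [0, 0, 0], 0.6],
    [[0, -1.4, 0.7], [0, 0, 0], 0.6],
    [[0, -1.3, 0.9], [0, 0, 0], 0.6],
    [[0, -1.3, 0.9], [0, 0, 0], 0.6],
    [[0, -1.1, 1.1], [0, 0, 0], 0.6],
    [[0, -1.1, 1.2], [0, 0, 0], 0.6],
    [[0, -0.9, 1.3], [0, 0, 0], 0.6],
    [[0, -0.7, 1.4], [0, 0, 0], 0.6],
  ],
)

```text
clock: 32.5
position: [0.5094, -0.3813, 0.2317]
tool_rot: [3.138, 0.006, 0.108]
force: [-1.6, -3.7, 0.2]
grip_width: 0.0087
finger_force: 25.6
```

```bash
python3 - <<'E'
from plan import *
r=rot(psi("B"))
plan([(hand("B",0),r,0.6,3)])
E
```

```text
t 32.5 pos [ 0.509 -0.381  0.232] rot [3.138 0.006 0.108] F [-1.6 -3.7  0.2] w 0.0087
3
[[[0.1,-0.5,1.5],[0.001,0.002,0.0],0.6],
[[0.0,-0.5,1.4],[0.002,0.002,0.0],0.6],
[[0.0,-0.5,1.5],[0.001,0.002,0.0],0.6]]
```

Request:
arm_command(
  deltas=[
    [[0, -0.6, 1.4], [0, 0, 0], 0.6],
    [[0, -0.4, 1.4], [0, 0, 0], 0.6],
    [[0, -0.2, 0.6], [0, 0, 0], 0.6],
    [[0, 0, 0.4], [0, 0, 0], 0.6],
    [[0, 0, 0], [0, 0, 0], 0.6],
  ],
)

```text
clock: 33.0
position: [0.5082, -0.3687, 0.1924]
tool_rot: [3.14, 0.007, 0.11]
force: [2.3, 3.7, 1.3]
grip_width: 0.0086
finger_force: 25.8
```

Request:
arm_command(
  deltas=[
    [[0, 0, 0.3], [0, 0, 0], 0.6],
    [[0, 0, 0.3], [0, 0, 0], 0.6],
    [[0, 0, 0.2], [0, 0, 0], 0.6],
    [[0, 0, 0], [0, 0, 0], 0.6],
  ],
)

```text
clock: 33.4
position: [0.5083, -0.368, 0.186]
tool_rot: [3.141, 0.007, 0.11]
force: [-3.8, 15.8, 23.9]
grip_width: 0.0092
finger_force: 28.2
```

Shut against its stop. Releasing, retreating and checking.

Request:
arm_command(
  deltas=[
    [[0, 0, 0.1], [0, 0, 0], 0.6],
    [[0, 0, 0], [0, 0, 0], 3.0],
    [[0, 0, 0], [0, 0, 0], 3.0],
    [[0, 0, -3.5], [0, 0, 0], 3.0],
    [[0, 0, -4.5], [0, 0, 0], 3.0],
    [[0, 0, -4.5], [0, 0, 0], 3.0],
    [[0, 0, -4.5], [0, 0, 0], 3.0],
    [[-3, 3, -4], [0, 0, 0], 3.0],
    [[-3, 3, 0], [0, 0, 0], 3.0],
    [[-3, 3, 0], [0, 0, 0], 3.0],
    [[-3, 3, 0], [0, 0, 0], 3.0],
    [[-3, 3, 0], [0, 0, 0], 3.0],
    [[-3, 3, 0], [0, 0, 0], 3.0],
    [[0, 0, 0], [0, 0, 0], 3.0],
  ],
)

```text
clock: 34.8
position: [0.3481, -0.567, 0.3893]
tool_rot: [3.138, 0.011, 0.101]
force: [-0.8, 0.7, 0.0]
grip_width: 0.0301
finger_force: 0.0
```

```bash
python3 - <<'E'
from plan import *
s=bot.observe();print(s["clock"],s["position"],s["force"])
for n in("top","scene"):
    f=bot.grab_frame(n)
    for k in "ABC": print(k,proj(f,hand(k,0))[0].round(),proj(f,hand(k,1.2))[0].round())
    for q in("handle_a","jaw_lug","stone_full_centre","glue_bottle","tumbler"):
        for m in bot.mark_of(q,f)[:3]: print(n,q,round(m["p"],2),np.round(m["at"]))
    if n=="scene": save(f,"k.png",(230,130,200,210),2.8)
E
```

```text
34.8 [ 0.34806624 -0.56701334  0.38933919] [-0.77612094  0.74113613  0.0450374 ]
A [316. 226.] [369. 224.]
B [407. 254.] [468. 246.]
C [320. 284.] [373. 281.]
top handle_a 0.75 [373. 281.]
top handle_a 0.68 [317. 227.]
top handle_a 0.66 [410. 257.]
top jaw_lug 0.45 [195. 288.]
top stone_full_centre 0.61 [220. 281.]
top stone_full_centre 0.53 [352. 230.]
top glue_bottle 0.62 [266. 240.]
top glue_bottle 0.5 [375. 282.]
top tumbler 0.71 [426. 194.]
top tumbler 0.59 [374. 283.]
top tumbler 0.59 [220. 283.]
A [306. 230.] [334. 172.]
B [373. 206.] [391. 152.]
C [356. 245.] [379. 183.]
scene handle_a 0.91 [378. 185.]
scene handle_a 0.71 [307. 230.]
scene jaw_lug 0.6 [325. 229.]
scene jaw_lug 0.49 [280. 299.]
scene stone_full_centre 0.59 [297. 292.]
scene glue_bottle 0.76 [282. 263.]
scene glue_bottle 0.43 [368. 239.]
scene tumbler 0.91 [341. 195.]
scene tumbler 0.24 [326. 232.]
```

View pics/k.png

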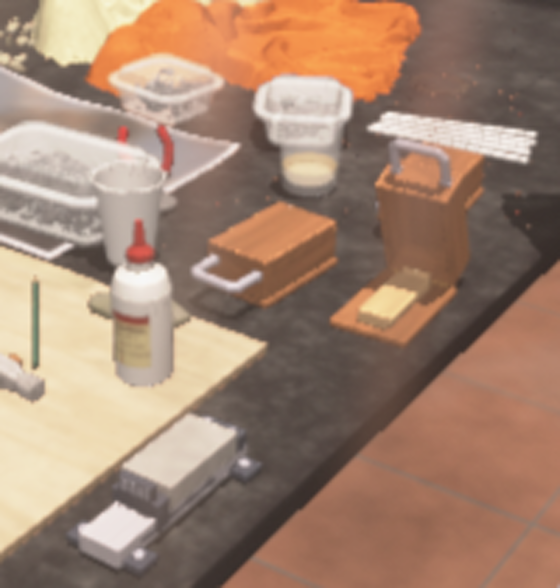

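```bash
python3 - <<'E'
from plan import *
f=bot.grab_frame("top")["frame"].astype(int); a=cv2.imread("pics/a.png")[...,::-1].astype(int)
for k,(x,y,w,h) in dict(A=(305,205,80,45),B=(398,225,80,50),tumbler=(412,175,42,38),bottle=(245,220,30,30)).items():
    p,q=a[y:y+h,x:x+w],f[y:y+h,x:x+w]
    d=np.abs(p/p.mean()-q/q.mean()).sum(2); print(k,d.mean().round(3),(d>.5).sum())
    o=lambda z:(z[...,0]-z[...,2]>60); print("  orange",o(p).sum(),o(q).sum(),(o(p)^o(q)).sum())
E
```

```text
A 0.043 38
  orange 1467 1469 4
B 0.057 103
  orange 1411 1415 4
tumbler 0.02 0
  orange 427 427 0
bottle 0.02 2
  orange 309 301 10
```

Lids A and B match their original shut outlines, and the tumbler and bottle haven't moved.

```bash
python3 -c "
from workcell import bot
print(bot.job_done())"
```

```text
the job is handed in; nothing more can be done
None
```

The thick stone, found in case C, is clamped in the holder against the fixed cheek. Cases A and B are shut on their worn stones, C stands open and empty, and the bottle and tumbler haven't moved; I handed the job in at about 35 s.

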